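# Swap the glue bottle and glue pot, then crack the pot's stuck lid

### The arm

A 6-joint arm with a two-finger parallel gripper is mounted at the origin on a cart in front of the work surface, level with it; the furniture and walls round the work are solid. World frame = base frame: x ahead of the robot, y to its left, z up, the work surface at z = 0. Lengths are in m, angles in rad, forces in N, time in s.
With the tool pointing down it reaches from about 0.25 to 0.775 m from the base axis. Payload 4 kg.
Tool frame: the origin (TCP) lies at the very end of the fingers, on their centre line; the grasp point (between the pads) lies tcp_to_grasp behind it (tcp_to_grasp is the distance from the TCP to the grasp point, in m); z points along the fingers, y is the direction in which the jaws open and shut (so a half turn about z gives the same grasp; the last joint's range is limited). The gripper opens to 94 mm and grips with 3 to 60 N. Pads are 16 mm wide; open, the fingers measure 119 mm over their backs; the gripper's body (75 mm by 177 mm) begins 78 mm behind the grasp point.
Start: joints at [-1.217, 0.087, 1.371, -0, 1.684, -0.103], TCP at [0.243, -0.494, 0.183] pointing down, gripper open.
Joint ranges: [-3.1, 3.1], [-0.76, 2.03], [0.27, 2.55], [-1.08, 4.22], [0.17, 2.65], [-2.57, 2.57]. Speed limits (rad/s): [2.79, 2.79, 3.14, 3.14, 3.14, 3.14].

### API

Orientations are given as [roll, pitch, yaw] about the fixed x, y, z axes, in that order (R = Rz(yaw) Ry(pitch) Rx(roll)).
In Python, from bench import * gives the robot as it stands.
- The arm moves only by the tool play_rows, never from a script. Its argument "rows" is a list of rows, each a list of 3 entries, a list of its own where there are three numbers: the finger opening in cm, from 0 to 9.4, then the shift along the world's x, y, z in cm, then the turn, a rotation vector about the world's x, y, z in rad. A call has 1 to 8 rows; each row is the pose to reach, as a shift and turn from the pose commanded when the call began; what a row does not reach only later rows make up. A row lasts 1/12 s, in which the tool goes at most 41.7 mm and 7.16 degrees, less where a joint would pass 70% of its speed; a pose out of reach is approached as far as the arm can. A call with a gripper value outside its range is refused whole. The fingers move at their own pace and stop on an object; the grip force is fixed at half the most. Time passes only in rows, so rows that repeat a pose let the fingers close. It gives the time, the measured TCP pose, the force and the opening at its end, in the units of the state.
- get_obs(): the state, without advancing time (a new reading comes with each control period).
- snapshot(name): name is "scene" or "top" or "wrist"; returns a dict with "pixels" (384x512x3 uint8, red, green, blue), "fx", "fy", "cx", "cy" (pixels), "rvec" (rotation vector, rad) and "tvec" (3), from world to camera coordinates, as OpenCV has them. Camera axes: x right, y down, z forward; pixel columns grow to the right and rows downward; lengths in m; the calibration is good to about 2 mm. A picture is of the moment at which its call begins. There is no depth.
- close_job(): hands the job in, once; it reports no verdict.
Trained networks look in the newest picture that a camera, given by its name, has taken for a name from the list of things; names that differ only in an ending like _2 or _b are one class to them, and where a whole thing is asked for, a point or a joint stands for the part that bears it (a point fixed in the world has none). Each returns a list of dicts, best first, with "confidence" (0 to 1); they miss things now and then, are a little off and sometimes report something else, mostly with a low value. They report only what shows in the picture. A call takes as long as a camera call. They do not tell look-alikes from the thing itself.
- silhouettes(camera, label): "mask" (384x512 bool, what is visible of it) and "point" ([row, column] in pixels, amid what is visible of it).
The state is a dict: "time": time; "joint_positions": joint angles; "qvel": joint speeds; "joint_torque": joint torques, N m; "tool_pos": TCP position; "ee_rot": TCP orientation; "wrist_force": force on the tool from outside, world axes, zero at the start; "wrist_torque": the same for the moment, N m; "width": finger opening in m.
Only numpy, scipy, OpenCV 4.12 (cv2) and the standard library are available. Lean on these libraries where they do the work, as an engineer would, in place of code of your own. Each camera call takes 0.05 s, during which the arm holds its last target. There are 200 camera calls.

### The job

The glue bottle is standing in the glue pot's hold-down seat and the pot in the bottle's drip saucer: swap them, keeping both upright, with the pot slid fully home under the seat's steel lips and its lid still shut. Then, with the seat holding the pot down, pull the stuck lid straight up by its handle until the seal lets go, and finish while still holding it about 15 mm open (never over 40 mm) so that its brush drains into the pot; leave the other things on the bench where they are.

Things in the scene. Friction and masses are not known exactly. Their poses are not given: they have to be found in the camera images.
- pot: Loose glue pot: white round pot (66 mm diameter, 56 mm tall) on a round steel foot plate (92 mm diameter, 5 mm thick), with a black round lid (66 mm diameter) 57 to 68 mm above its underside. Origin: centre of the foot plate's underside, z up. Weighs 0.2 to 0.37 kg. While the seal holds, the whole pot can be carried upright by the lid's handle. Stands in the saucer at the start.
- pot_handle (a point): Middle of the lid's handle: an upright black round stem, about 20 mm thick, on the middle of the lid, from 68 to 120 mm above the pot's underside. This point lies on its axis, 95 mm above the pot's underside while the lid is shut, and rises with the lid.
- pot_lid (a joint): How far the lid has risen straight up from the pot, in m; 0 = pressed shut, as at the start. It cannot turn or tip on the pot. Its sealing bead holds it with about 13 N at the peak (10 to 16) and lets go 3 to 4 mm up; past 9 mm the lid is free (30 g), and if let go drops to 9 mm or less. A brush hangs inside from the lid.
- seat: Hold-down seat for the pot, fixed to the bench: low U of dark wood, 131 mm wide, 13 mm high (15 over the screws), open towards the robot. Origin on the bench where the middle of the pot belongs; x axis from the mouth to the back stop. Side walls at y = +-49.5 mm, back stop at x = +49 mm. Fully home: pot's middle within 12 mm of this origin; the foot plate meets the stop at x = +3 mm.
- seat_mouth (a point): Middle of the seat's mouth on the bench, between the tips of its flared lead-ins, 51 mm ahead (-x) of the seat's origin. The foot plate enters here, slid flat on the bench or carried 1 to 3 mm above it, under steel lips 10 to 13 mm above the bench with inner edges at y = +-39.5 mm; it cannot go in from above. Pulled up in the seat, the pot rises 5 mm, then the lips hold it.
- saucer: Drip saucer, the bottle's place, fixed to the bench: round shallow aluminium dish, 116 mm outside diameter, rim 9 mm high, flat inner floor 4 mm above the bench and about 108 mm across. Origin at the centre of its underside.
- bottle: Loose white plastic glue bottle: round, 46 mm body diameter, straight-sided up to about 60 mm, white round cap (25 mm diameter) from 84 to 101 mm above its underside. Origin at the centre of its underside, z up. Weighs about 0.15 kg. At the start it stands in the middle of the seat.
- dauber: Bystander: wooden glue brush, 136 mm long, 24 mm wide, 13 mm high, lying between the two places, its length along its y axis; origin under its middle.
- buckle_2: Bystander: cream-coloured buckle lying flat, 43x54x10 mm, behind on the left. Origin under its middle.
- beeswax: Bystander: yellow block of wax, 38x55x22 mm, behind the two places. Origin under its middle.
- bone_folder: Bystander: white flat bone folder, 22x150x9 mm, lying to the right of the work. Origin under its middle.
- edge_paint: Bystander: small dark bottle, 34 mm diameter, 72 mm tall, behind on the left. Origin under its middle.
- spool: Bystander: wooden thread spool, 63x49x51 mm, behind on the left. Origin under its middle.
There are look-alikes about, which are no part of the job. Of the things that look like the seat, the smaller one is meant.

How it is judged:
By the outcome, as a careful person would: the job done as asked, in the order asked, and still so for the second after the job is handed in, while the arm keeps its last pose, push and grip.
It also fails if it takes over 64 s, if anything falls off the work surface, if the arm or the gripper's body presses on something with over 40 N, if the wrist force passes 120 N, or if a joint passes its speed limit or range.

## Working session

There is one attempt and no reset: what is moved stays moved. The work goes in short steps, Python scripts to look and compute and a tool call to move; the robot and the scene stay as the last step left them, time stands still between calls to the robot, and variables do not carry over. Pictures are saved under pics/ and viewed, about 8 in all and at most 12, crops included, and the job is handed in when it is done.

Besides the shell and the picture viewer there is one more tool, called after "Request:" as name(argument=value, ...), one argument or row to a line, values as JSON. play_rows: Moves the arm, as the interface text tells. Its arguments: {"type":"object","properties":{"rows":{"type":"array"}},"required":["rows"]}

```bash
mkdir -p pics; ls; cat > h.py <<'E'
from bench import *
import numpy as np, cv2
def ray(s,rc):
    R,_=cv2.Rodrigues(np.array(s["rvec"],float)); t=np.array(s["tvec"],float).ravel()
    d=R.T@np.array([(rc[1]-s["cx"])/s["fx"],(rc[0]-s["cy"])/s["fy"],1]); return -R.T@t,d
def atz(s,rc,z):
    c,d=ray(s,rc); return c+d*(z-c[2])/d[2]
def proj(s,P):
    K=np.array([[s["fx"],0,s["cx"]],[0,s["fy"],s["cy"]],[0,0,1.]])
    return cv2.projectPoints(np.array(P,float).reshape(-1,1,3),np.array(s["rvec"],float),np.array(s["tvec"],float),K,None)[0].reshape(-1,2)
def save(s,n,crop=None,k=1):
    p=s["pixels"][:,:,::-1]
    if crop: p=p[crop[0]:crop[1],crop[2]:crop[3]]
    cv2.imwrite("pics/"+n,cv2.resize(p,None,fx=k,fy=k,interpolation=cv2.INTER_CUBIC))
E
python3 - <<'E'
from h import *
o=get_obs(); print(o)
S={n:snapshot(n) for n in ("top","scene")}
for n,s in S.items():
    print(n,s["fx"],ray(s,(192,256)))
    save(s,n+"0.png",None,1.5)
    for l in "pot pot_handle seat saucer bottle dauber buckle_2 beeswax bone_folder edge_paint spool".split():
        for d in silhouettes(n,l):
            print(n,l,round(d["confidence"],2),np.round(d["point"]),d["mask"].sum(),np.round(atz(s,d["point"],0.0),3)[:2])
E
```

```text
pics
{'time': 0.0, 'joint_positions': array([-1.21705317e+00,  8.79438344e-02,  1.37222397e+00, -3.00063651e-05,
        1.68361996e+00, -1.03082414e-01]), 'qvel': array([ 0.00045558,  0.00190622, -0.00063202,  0.00011357,  0.00047358,
       -0.00064153]), 'joint_torque': array([-1.17962605e-03, -3.40179420e+01, -3.02435160e+01,  7.16499193e-02,
        3.29965213e-02, -1.70242306e-04]), 'tool_pos': array([ 0.24239167, -0.49303928,  0.18172572]), 'ee_rot': array([-3.13940613e+00, -1.96211260e-04,  4.56822015e-01]), 'wrist_force': array([-0.44709285,  0.01636571, -0.70041506]), 'wrist_torque': array([0.00779219, 0.03101111, 0.00357469]), 'width': 0.09393102445322773}
top 497.77926369060475 (array([ 0.05089227, -0.09298497,  1.34945456]), array([ 0.36730242, -0.05460207, -0.92866363]))
top pot 0.72 [203. 340.] 813 [ 0.522 -0.409]
top pot_handle 0.77 [196. 344.] 429 [ 0.542 -0.425]
top pot_handle 0.25 [160. 297.] 231 [ 0.673 -0.308]
top seat 0.76 [198. 267.] 687 [ 0.562 -0.202]
top seat 0.76 [131. 122.] 1031 [0.831 0.213]
top seat 0.54 [192. 344.] 388 [ 0.555 -0.429]
top saucer 0.81 [2
[... 540 characters left out ...]
25737631 (array([-0.15413223, -0.9624484 ,  1.2835914 ]), array([ 0.48241584,  0.48013219, -0.73294469]))
scene pot 0.62 [268. 281.] 776 [ 0.522 -0.408]
scene pot 0.3 [192. 284.] 108 [ 0.76 -0.19]
scene pot_handle 0.82 [258. 284.] 369 [ 0.558 -0.386]
scene seat 0.68 [231. 253.] 219 [ 0.561 -0.24 ]
scene seat 0.58 [132. 229.] 679 [0.84  0.189]
scene saucer 0.71 [284. 285.] 199 [ 0.491 -0.455]
scene dauber 0.26 [252. 281.] 321 [ 0.566 -0.363]
scene buckle_2 0.53 [208. 268.] 12 [ 0.668 -0.206]
scene beeswax 0.59 [221. 292.] 194 [ 0.687 -0.299]
scene beeswax 0.53 [232. 250.] 200 [ 0.553 -0.238]
scene edge_paint 0.62 [189. 270.] 169 [ 0.736 -0.145]
scene spool 0.55 [192. 282.] 176 [ 0.758 -0.186]
```

```bash
python3 - <<'E'
import cv2
a=cv2.imread("pics/top0.png")
b=cv2.imread("pics/scene0.png")
A=cv2.resize(a[180:430,315:648],None,fx=1.2*2,fy=1.2*2)[:, :]
cv2.imwrite("pics/c1.png",A[:600,:800])
B=cv2.resize(b[220:460,310:530],None,fx=2.5,fy=2.5)
cv2.imwrite("pics/c2.png",B)
E
```

```text
(no output)
```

View pics/c1.png

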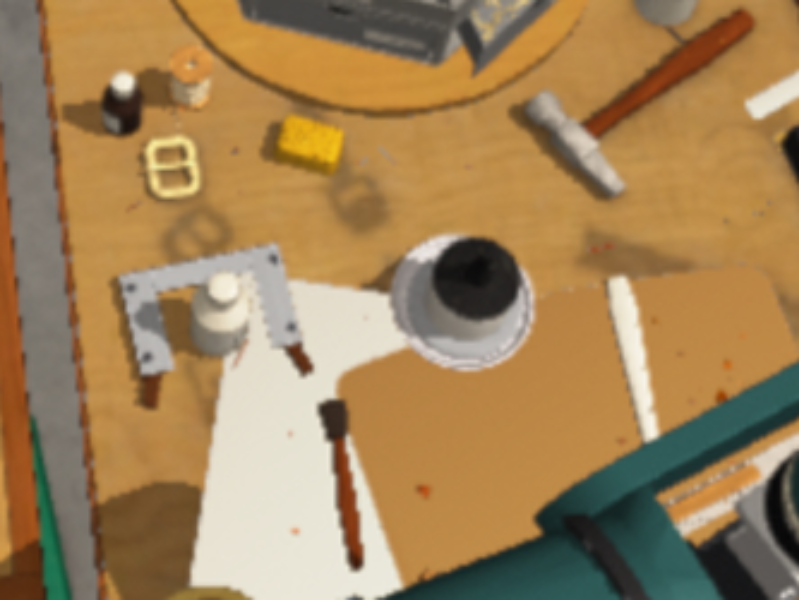

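View pics/c2.png

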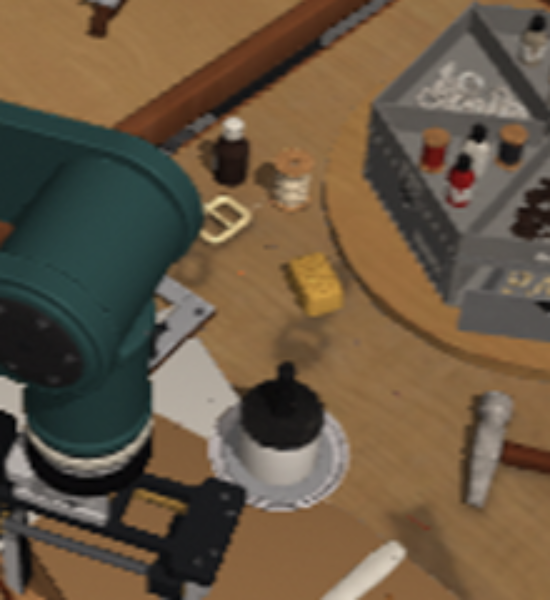

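The top view shows the small seat with its screws at crop px (130,287), (272,257), (147,357) and (291,327), with the bottle in it. The saucer is around (463,302) with the pot in it, and the dauber is near (345,485). The scene view agrees.

```bash
python3 - <<'E'
from h import *
import bench; print([k for k in dir(bench) if not k.startswith("_")]); print(getattr(bench,"tcp_to_grasp",None))
s=snapshot("top")
def w(x,y,z): return atz(s,(120+y/3.6-.3,210+x/3.6-.3),z)
q=[w(*p,.014) for p in [(130,287),(272,257),(147,357),(291,327)]]
print("screws",np.round(q,3))
print("tips",np.round([w(150,405,.01),w(308,370,.01)],3))
a=[np.arctan2(*(q[i]-q[j])[[1,0]]) for i,j in((0,2),(1,3))]; print(np.degrees(a), np.degrees(np.arctan2(*(q[0]-q[1])[[1,0]]))-90)
print("bottle cap top",w(225,283,.101),"base front",w(218,345,.0))
print("saucer",w(463,302,.009)," lidhandle top",w(479,262,.12))
print("dauber ends",np.round([w(332,402,.006),w(357,566,.006)],3))
print("folder",np.round([w(618,280,.005),w(650,440,.005)],3))
print("wax",w(310,145,.02),"buckle",w(172,167,.01))
for l in ("bottle","saucer","pot"):
    d=silhouettes("top",l)[0]; m=np.argwhere(d["mask"]); e=cv2.fitEllipse(cv2.convexHull(m[:,::-1].astype(np.int32))); print(l,d["confidence"],m.min(0),m.max(0),e)
E
```

```text
['IKError', 'close_job', 'get_obs', 'silhouettes', 'snapshot', 'tcp_to_grasp']
0.0188
screws [[ 0.56  -0.14   0.014]
 [ 0.572 -0.256  0.014]
 [ 0.5   -0.147  0.014]
 [ 0.512 -0.263  0.014]]
tips [[ 0.462 -0.145  0.01 ]
 [ 0.476 -0.271  0.01 ]]
[6.46079256 6.15992783] 6.24096133740926
bottle cap top [ 0.52161383 -0.20749926  0.101     ] base front [ 0.50794517 -0.20434054  0.        ]
saucer [ 0.5186005  -0.40291815  0.009     ]  lidhandle top [ 0.50964132 -0.39477535  0.12      ]
dauber ends [[ 0.449 -0.286  0.006]
 [ 0.319 -0.285  0.006]]
folder [[ 0.524 -0.532  0.005]
 [ 0.391 -0.528  0.005]]
wax [ 0.66467069 -0.30019395  0.02      ] buckle [ 0.66223607 -0.185829    0.01      ]
bottle 0.79 [196 263] [218 279] ((270.63031005859375, 207.55258178710938), (17.396169662475586, 22.924388885498047), 8.29812240600586)
saucer 0.86 [185 318] [222 357] ((337.77313232421875, 203.615966796875), (37.03851318359375, 40.481781005859375), 115.75350189208984)
pot 0.78 [186 323] [219 354] ((339.1407775878906, 202.79930114746094), (31.601327896118164, 33.98417663574219), 29.54315185546875)
```

Request:
play_rows(
  rows=[
    [9.4,[3,1,1],[0,0,-0.1]],
    [9.4,[7,2.5,1],[0,0,-0.2]],
    [9.4,[11,4,1],[0,0,-0.3]],
    [9.4,[15,5.5,1],[0,0,-0.35]],
    [9.4,[19,7,1],[0,0,-0.35]],
    [9.4,[22,8.2,1],[0,0,-0.35]],
    [9.4,[22.5,8.5,1],[0,0,-0.35]],
    [9.4,[22.5,8.5,1],[0,0,-0.35]],
  ],
)

```text
time: 2.07
tool_pos: [0.4694, -0.4071, 0.1922]
ee_rot: [-3.141, 0.001, 0.111]
wrist_force: [-0.5, 0.6, -0.5]
width: 0.0939
```

```bash
cat > look.py <<'E'
import sys
from h import *
o=get_obs(); print(o["time"],o["tool_pos"],o["ee_rot"],o["wrist_force"],o["width"])
s=snapshot("wrist"); save(s,sys.argv[1],None,1.5)
print("cam",ray(s,(192,256)))
for l in sys.argv[2:]:
    for d in silhouettes("wrist",l)[:2]:
        m=np.argwhere(d["mask"]); print(l,round(d["confidence"],2),d["point"],m.min(0),m.max(0))
E
python3 look.py w1.png pot pot_handle saucer bottle seat
```

```text
2.0667 [ 0.46941935 -0.40712248  0.19224154] [-3.14086700e+00  5.95267296e-04  1.10902748e-01] [-0.53591556  0.58069401 -0.51011097] 0.09391988311544378
cam (array([ 0.53820784, -0.39956269,  0.39469483]), array([-0.23407049, -0.02480679, -0.97190416]))
pot 0.67 [139.6, 256.2] [107 228] [171 291]
pot_handle 0.61 [141.6, 262.5] [113 232] [169 286]
saucer 0.92 [109.8, 245.4] [ 96 218] [178 298]
saucer 0.29 [176.0, 341.4] [144 329] [215 353]
bottle 0.69 [121.0, 103.2] [102  66] [140 138]
seat 0.75 [92.9, 126.5] [75 61] [159 168]
seat 0.74 [21.5, 104.5] [ 0 84] [ 28 120]
```

View pics/w1.png

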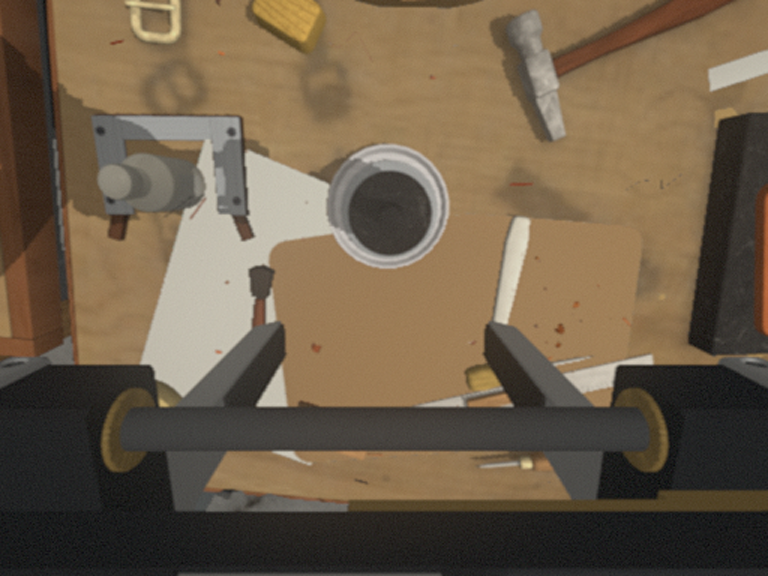

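The wrist view is clear: saucer centred near (388,206), lid (390,212), seat screws (101,130), (232,130), (112,208) and (238,209), with tips near (117,238) and (247,238).

```bash
python3 - <<'E'
from h import *
s=snapshot("wrist")
w=lambda x,y,z: atz(s,(y/1.5-.2,x/1.5-.2),z)
print("saucer",w(388.5,206.5,.009),"lid",w(390,212.5,.072), "lid radius", w(349,212,.072)[1]-w(431,212,.072)[1])
q=[w(*p,.014) for p in [(101,130),(232,130),(112,208),(238,209)]]
print(np.round(q,4)); print([np.degrees(np.arctan2(*(q[i]-q[j])[[1,0]])) for i,j in((0,2),(1,3))], np.degrees(np.arctan2(*(q[0]-q[1])[[1,0]]))-90)
print("edges z13",np.round([w(95,117,.013),w(243,117,.013),w(94,117,.0),w(246,213,.013),w(107,213,.013)],4))
print("tips",np.round([w(117,240,.008),w(248,239,.008)],4))
print("cap",w(114,182,.101),"base right",w(204,187,.0))
m=silhouettes("wrist","bottle")[0]["mask"]
print("dauber top", w(261,265,.006),w(258,325,.006))
# handle search: darker/lighter blob
p=s["pixels"][100:180,220:300].astype(int).sum(2)
save(s,"w1c.png",(90,185,215,305),6)
E
```

```text
saucer [ 0.5215211  -0.40777285  0.009     ] lid [ 0.51917154 -0.40856171  0.072     ] lid radius 0.06478681815273424
[[ 0.5617 -0.145   0.014 ]
 [ 0.5739 -0.2614  0.014 ]
 [ 0.4936 -0.1509  0.014 ]
 [ 0.5049 -0.268   0.014 ]]
[np.float64(4.98213649564245), np.float64(5.433698850675465)] 5.944913329098554
edges z13 [[ 0.5722 -0.1397  0.013 ]
 [ 0.5859 -0.2706  0.013 ]
 [ 0.5734 -0.1298  0.    ]
 [ 0.5018 -0.2752  0.013 ]
 [ 0.4883 -0.1453  0.013 ]]
tips [[ 0.4627 -0.1501  0.008 ]
 [ 0.4768 -0.276   0.008 ]]
cap [ 0.52147124 -0.2106268   0.101     ] base right [ 0.52112135 -0.23034625  0.        ]
dauber top [ 0.45215307 -0.28870925  0.006     ] [ 0.38942522 -0.28760126  0.006     ]
```

View pics/w1c.png

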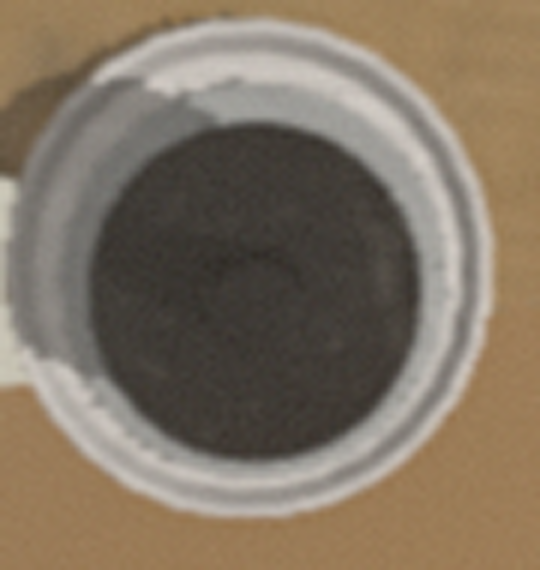

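Request:
play_rows(
  rows=[
    [6,[3,-0.05,0],[0,0,0]],
    [6,[5,-0.1,0],[0,0,0]],
    [6,[5,-0.1,-3.5],[0,0,0]],
    [6,[5,-0.1,-7],[0,0,0]],
    [6,[5,-0.1,-10],[0,0,0]],
    [6,[5,-0.1,-11.2],[0,0,0]],
    [6,[5,-0.1,-11.2],[0,0,0]],
    [1.5,[5,-0.1,-11.2],[0,0,0]],
  ],
)

```text
time: 3.13
tool_pos: [0.5173, -0.41, 0.0813]
ee_rot: [3.142, 0.0, 0.106]
wrist_force: [0.6, -0.2, 0.2]
width: 0.0562
```

Request:
play_rows(
  rows=[
    [1,[0,0,0],[0,0,0]],
    [1,[0,0,0],[0,0,0]],
    [1,[0,0,0],[0,0,0]],
    [1,[0,0,0],[0,0,0]],
    [1,[0,0,0],[0,0,0]],
    [1,[0,0,0],[0,0,0]],
  ],
)

```text
time: 3.63
tool_pos: [0.5179, -0.4089, 0.0818]
ee_rot: [-3.141, -0.001, 0.107]
wrist_force: [-0.5, 2.7, 2.1]
width: 0.0168
```

Request:
play_rows(
  rows=[
    [1,[0,0,0.3],[0,0,0]],
    [1,[0,0,1],[0,0,0]],
    [1,[0,0,2.2],[0,0,0]],
    [1,[0,0,3.5],[0,0,0]],
    [1,[-0.4,0.7,4.2],[0,0,0]],
    [1,[-1.2,2.1,4.2],[0,0,0]],
    [1,[-2.3,4,4.2],[0,0,0]],
    [1,[-3.5,6,4.2],[0,0,0]],
  ],
)

```text
time: 4.3
tool_pos: [0.4824, -0.3493, 0.1242]
ee_rot: [3.14, -0.001, 0.106]
wrist_force: [0.1, 1.6, -3.8]
width: 0.0156
```

Request:
play_rows(
  rows=[
    [1,[-1.2,2,0],[0,0,0]],
    [1,[-2.4,4.1,0],[0,0,0]],
    [1,[-3.7,6.3,0],[0,0,0]],
    [1,[-5,8.5,0],[0,0,0]],
    [1,[-6.2,10.6,0],[0,0,0]],
    [1,[-7.2,12.3,0],[0,0,0]],
    [1,[-7.8,13.3,0],[0,0,0]],
    [1,[-7.8,13.3,0],[0,0,0]],
  ],
)

```text
time: 4.97
tool_pos: [0.4038, -0.2149, 0.124]
ee_rot: [3.141, -0.001, 0.108]
wrist_force: [0.6, 0.5, -4.1]
width: 0.0157
```

```bash
python3 - <<'E'
from h import *
o=get_obs(); print(o["time"],o["tool_pos"],o["ee_rot"],o["wrist_force"],o["width"])
s=snapshot("scene"); save(s,"s2.png",(170,340,180,340),4)
E
```

```text
4.9667 [ 0.40380897 -0.21492353  0.12402416] [ 3.14100982e+00 -1.13957504e-03  1.08357492e-01] [ 0.57561477  0.54530578 -4.09491232] 0.01568197885196792
```

View pics/s2.png

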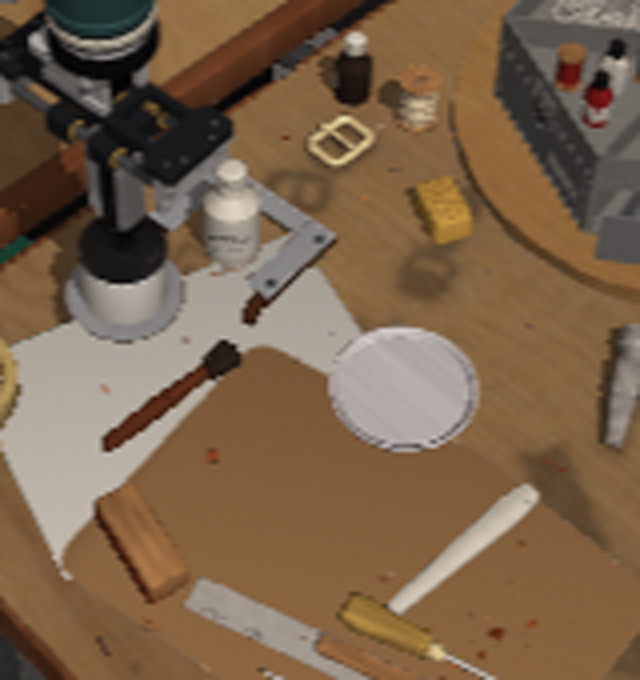

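Scene: the pot is held upright in front of the mouth, clear of the dauber, and the saucer is empty. Setting it down.

Request:
play_rows(
  rows=[
    [1,[0,0,-1.2],[0,0,0]],
    [1,[0,0,-2.6],[0,0,0]],
    [1,[0,0,-3.7],[0,0,0]],
    [1,[0,0,-4.3],[0,0,0]],
    [1,[0,0,-4.5],[0,0,0]],
    [1,[0,0,-4.6],[0,0,0]],
    [1,[0,0,-4.6],[0,0,0]],
    [1,[0,0,-4.6],[0,0,0]],
  ],
)

```text
time: 5.68
tool_pos: [0.405, -0.2171, 0.0772]
ee_rot: [3.141, -0.001, 0.107]
wrist_force: [-1.2, 0.6, 1.4]
width: 0.0151
```

Request:
play_rows(
  rows=[
    [6,[0,0,0],[0,0,0]],
    [6,[0,0,0],[0,0,0]],
    [6,[0,0,0],[0,0,0]],
    [6,[0,0,3],[0,0,0]],
    [6,[0,0,6.5],[0,0,0]],
    [9,[0,0,10],[0,0,0]],
    [9,[3,0.2,10.5],[0,0,0]],
    [9,[5,0.3,10.5],[0,0,0]],
  ],
)

```text
time: 6.35
tool_pos: [0.4579, -0.2152, 0.1869]
ee_rot: [3.135, -0.009, 0.106]
wrist_force: [-0.4, -0.7, -0.8]
width: 0.0653
```

```bash
python3 look.py w2.png pot saucer bottle seat
```

```text
6.35 [ 0.45787276 -0.21521126  0.18688336] [ 3.13499123 -0.00871783  0.10584762] [-0.39063926 -0.74065436 -0.83462222] 0.06534236395099682
cam (array([ 0.52468066, -0.20673344,  0.38997105]), array([-0.22441769, -0.02979439, -0.97403853]))
saucer 0.75 [223.7, 254.8] [197 226] [246 277]
saucer 0.72 [145.1, 393.6] [104 352] [186 434]
bottle 0.85 [129.9, 254.3] [111 236] [149 273]
seat 0.71 [102.7, 250.7] [ 85 204] [168 301]
```

View pics/w2.png

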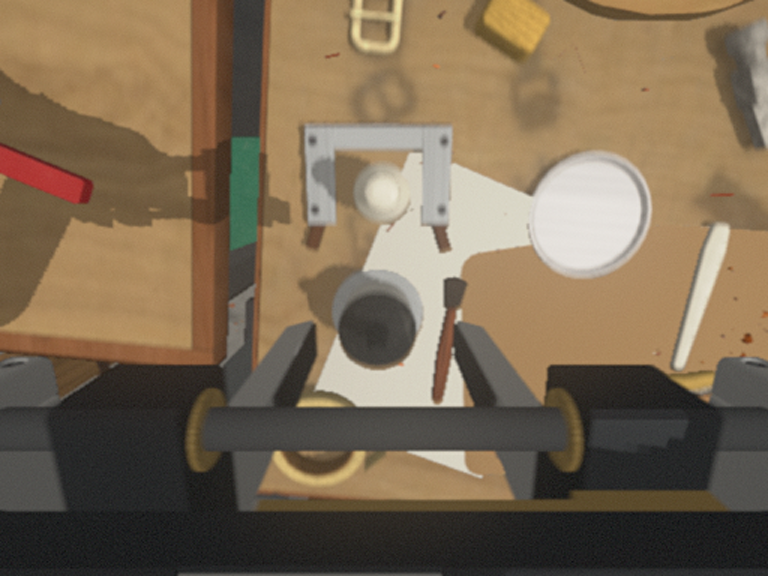

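The view shows the bottle cap at (382,190), seat screws (312,141), (444,141), (315,211) and (440,211), the saucer centred at about (589,215), and the pot at (377,329) clear of the mouth and the dauber.

```bash
python3 - <<'E'
from h import *
s=snapshot("wrist"); o=get_obs(); print(o["tool_pos"])
w=lambda x,y,z: atz(s,(y/1.5-.2,x/1.5-.2),z)
print("saucer",w(589.5,214.5,.009),"cap",w(382,190,.101),"body60",w(382,193,.06),"lid",w(377,329,.068))
q=np.array([w(*p,.014) for p in [(312,141),(444,141),(315,211),(440,211)]])
print(np.round(q,4),q.mean(0)); print([np.degrees(np.arctan2(*(q[i]-q[j])[[1,0]])) for i,j in((0,2),(1,3))], np.degrees(np.arctan2(*(q[0]-q[1])[[1,0]]))-90)
t=[w(315,246,.0),w(446,250,.0)]; print("tips",np.round(t,4),np.mean(t,0))
e=[w(305,125,.013),w(452,125,.013)]; print("back",np.round(e,4),np.mean(e,0))
c=[w(335,151,.013),w(423,151,.013)]; print("lip inner back",np.round(c,4), [w(335,222,.013),w(423,222,.013)])
E
```

```text
[ 0.45360453 -0.21356498  0.18125038]
saucer [ 0.52167556 -0.39590498  0.009     ] cap [ 0.52311463 -0.20436382  0.101     ] body60 [ 0.52088544 -0.20433392  0.06      ] lid [ 0.41116183 -0.21174239  0.068     ]
[[ 0.558  -0.1388  0.014 ]
 [ 0.5701 -0.2531  0.014 ]
 [ 0.4984 -0.1453  0.014 ]
 [ 0.5104 -0.258   0.014 ]] [ 0.5342216  -0.19882695  0.014     ]
[np.float64(6.222646288160025), np.float64(4.642186543145548)] 6.076148263640462
tips [[ 0.4645 -0.1452  0.    ]
 [ 0.474  -0.2708  0.    ]] [ 0.46923628 -0.20799478  0.        ]
back [[ 0.5705 -0.1318  0.013 ]
 [ 0.5839 -0.2583  0.013 ]] [ 0.57720626 -0.195056    0.013     ]
lip inner back [[ 0.5519 -0.1593  0.013 ]
 [ 0.5601 -0.2361  0.013 ]] [array([ 0.49039383, -0.16400615,  0.013     ]), array([ 0.49892525, -0.24404528,  0.013     ])]
```

```bash
python3 - <<'E'
from h import *
s=snapshot("wrist"); o=get_obs(); print(o["tool_pos"],o["ee_rot"])
old=cv2.resize(cv2.imread("pics/w2.png"),(512,384),interpolation=cv2.INTER_AREA); new=np.ascontiguousarray(s["pixels"][:,:,::-1])
g=lambda a:cv2.cvtColor(a,cv2.COLOR_BGR2GRAY)
P=np.float32([(382,190),(382,193),(312,141),(444,141),(315,211),(440,211),(315,246),(446,250),(305,125),(452,125),(335,151),(423,151),(335,222),(423,222),(528,215),(651,215),(589,151),(589,278),(377,329)])/1.5-.2
N,st,_=cv2.calcOpticalFlowPyrLK(g(old),g(new),P.reshape(-1,1,2),None,winSize=(25,25)); N=N.reshape(-1,2)
print(np.round(N-P,1).tolist(),st.ravel())
z=[.101,.06]+[.014]*4+[0]*2+[.013]*6+[.009]*4+[.068]
W=np.array([atz(s,(n[1],n[0]),h) for n,h in zip(N,z)])
for n,i in dict(cap=[0],body=[1],screws=range(2,6),tips=[6,7],back=[8,9],lip=range(10,14),saucer=range(14,18),lid=[18]).items(): print(n,np.round(W[list(i)].mean(0)[:2],4))
E
```

```text
[ 0.45359884 -0.21360459  0.1813707 ] [-3.14118604e+00  1.15587458e-03  1.06222126e-01]
[[3.200000047683716, -1.899999976158142], [3.200000047683716, -2.299999952316284], [1.7000000476837158, -3.5999999046325684], [3.700000047683716, -3.200000047683716], [1.600000023841858, -2.5999999046325684], [3.4000000953674316, -2.5999999046325684], [1.600000023841858, -1.2999999523162842], [3.299999952316284, -3.0], [1.5, -3.700000047683716], [3.700000047683716, -3.200000047683716], [2.0, -4.099999904632568], [2.9000000953674316, -4.199999809265137], [2.0, -2.5999999046325684], [3.0, -2.799999952316284], [5.099999904632568, -1.2999999523162842], [6.900000095367432, -2.5], [6.099999904632568, -2.299999952316284], [5.900000095367432, -1.7999999523162842], [3.299999952316284, -0.6000000238418579]] [1 1 1 1 1 1 1 1 1 1 1 1 1 1 1 1 1 1 1]
cap [ 0.5252 -0.2075]
body [ 0.5238 -0.2078]
screws [ 0.5382 -0.2019]
tips [ 0.4726 -0.2111]
back [ 0.5816 -0.198 ]
lip [ 0.5299 -0.2037]
saucer [ 0.5237 -0.4036]
lid [ 0.4121 -0.2157]
```

Request:
play_rows(
  rows=[
    [7,[3.4,0.2,0],[0,0,0]],
    [7,[6.8,0.5,0],[0,0,0]],
    [7,[6.8,0.5,-3],[0,0,0]],
    [7,[6.8,0.5,-6.5],[0,0,0]],
    [7,[6.8,0.5,-10],[0,0,0]],
    [7,[6.8,0.5,-13],[0,0,0]],
    [7,[6.8,0.5,-15],[0,0,0]],
    [7,[6.8,0.5,-15.3],[0,0,0]],
  ],
)

```text
time: 7.37
tool_pos: [0.5181, -0.2069, 0.0234]
ee_rot: [-3.136, 0.009, 0.106]
wrist_force: [-0.5, 0.1, -0.5]
width: 0.0698
```

Request:
play_rows(
  rows=[
    [4,[0,0,0],[0,0,0]],
    [4,[0,0,0],[0,0,0]],
    [4,[0,0,0],[0,0,0]],
    [4,[0,0,0],[0,0,0]],
    [4,[0,0,0],[0,0,0]],
  ],
)

```text
time: 7.78
tool_pos: [0.5241, -0.2091, 0.0313]
ee_rot: [3.14, -0.004, 0.107]
wrist_force: [-0.9, 0.2, 4.0]
width: 0.0444
```

Request:
play_rows(
  rows=[
    [4,[0,0,0.5],[0,0,0]],
    [4,[0,0,2],[0,0,0]],
    [4,[0,0,4],[0,0,0]],
    [4,[0,-1,5],[0,0,0]],
    [4,[0,-3,5],[0,0,0]],
    [4,[0,-5.5,5],[0,0,0]],
    [4,[0,-8,5],[0,0,0]],
    [4,[0,-10.5,5],[0,0,0]],
  ],
)

```text
time: 8.45
tool_pos: [0.5224, -0.3154, 0.0792]
ee_rot: [3.141, -0.0, 0.107]
wrist_force: [0.9, 0.1, -0.3]
width: 0.0442
```

Request:
play_rows(
  rows=[
    [4,[0,-2.5,0],[0,0,0]],
    [4,[0,-5,0],[0,0,0]],
    [4,[0,-7.2,0],[0,0,0]],
    [4,[0,-8.6,0],[0,0,0]],
    [4,[0,-9.1,0],[0,0,0]],
    [4,[0,-9.1,0],[0,0,0]],
    [4,[0,-9.1,0],[0,0,0]],
    [4,[0,-9.1,0],[0,0,0]],
  ],
)

```text
time: 9.12
tool_pos: [0.5228, -0.4034, 0.0789]
ee_rot: [-3.141, 0.0, 0.108]
wrist_force: [-0.3, 0.2, -1.1]
width: 0.0444
```

```bash
python3 - <<'E'
from h import *
o=get_obs(); print(o["time"],o["tool_pos"],o["ee_rot"],o["wrist_force"],o["width"])
s=snapshot("top"); save(s,"t3.png",(140,260,240,400),5)
E
```

```text
9.1167 [ 0.52281438 -0.40338318  0.07892142] [-3.14088102e+00  1.82896610e-05  1.07977153e-01] [-0.26722485  0.2485728  -1.06243922] 0.04436869305882964
```

View pics/t3.png

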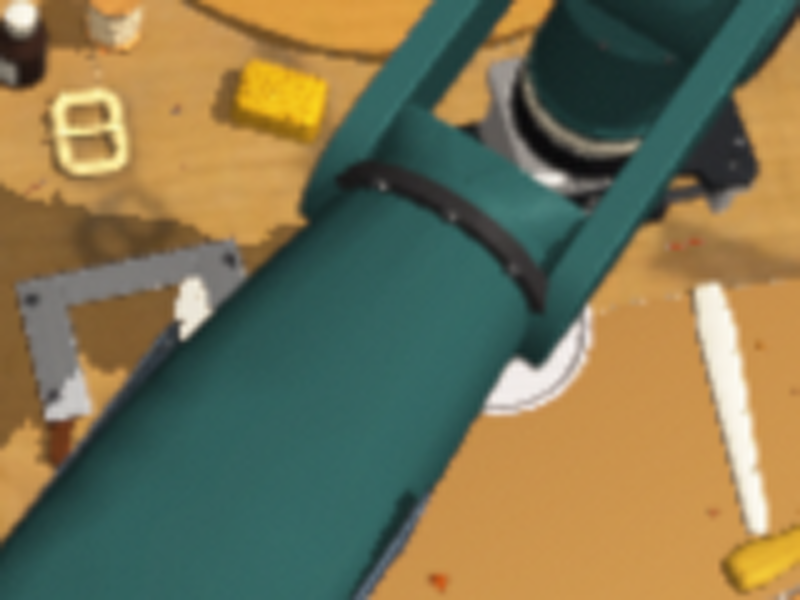

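The top view is mostly blocked by the arm, but the seat is empty. Lowering the bottle.

Request:
play_rows(
  rows=[
    [4,[0,0,-1.2],[0,0,0]],
    [4,[0,0,-2.6],[0,0,0]],
    [4,[0,0,-3.8],[0,0,0]],
    [4,[0,0,-4.3],[0,0,0]],
    [4,[0,0,-4.5],[0,0,0]],
    [4,[0,0,-4.6],[0,0,0]],
    [4,[0,0,-4.6],[0,0,0]],
    [4,[0,0,-4.6],[0,0,0]],
  ],
)

```text
time: 9.83
tool_pos: [0.5228, -0.4027, 0.0346]
ee_rot: [-3.139, -0.0, 0.108]
wrist_force: [-2.3, 4.4, 6.9]
width: 0.0447
```

Request:
play_rows(
  rows=[
    [7,[0,0,0.1],[0,0,0]],
    [7,[0,0,0.1],[0,0,0]],
    [7,[0,0,0.1],[0,0,0]],
    [7,[0,0,0.1],[0,0,0]],
    [7,[0,0,3],[0,0,0]],
    [7,[0,0,7],[0,0,0]],
    [7,[0,0,11],[0,0,0]],
    [7,[0,0,15],[0,0,0]],
  ],
)

```text
time: 10.5
tool_pos: [0.5222, -0.4044, 0.1836]
ee_rot: [-3.141, 0.001, 0.107]
wrist_force: [0.8, -0.7, 0.1]
width: 0.07
```

Request:
play_rows(
  rows=[
    [7,[-2.3,3,0],[0,0,0]],
    [7,[-4.6,6,0],[0,0,0]],
    [7,[-6.9,9,0],[0,0,0]],
    [7,[-9.2,12,0],[0,0,0]],
    [6,[-11.5,15,0],[0,0,0]],
    [6,[-13.8,18,0],[0,0,0]],
    [6,[-14,18.5,0],[0,0,0]],
    [6,[-14,18.5,0],[0,0,0]],
  ],
)

```text
time: 11.17
tool_pos: [0.382, -0.2185, 0.1833]
ee_rot: [3.14, -0.001, 0.108]
wrist_force: [0.2, 0.2, -0.8]
width: 0.0601
```

Request:
play_rows(
  rows=[
    [6,[0,0,0],[0,0,0]],
    [6,[0,0,0],[0,0,0]],
  ],
)

```text
time: 11.33
tool_pos: [0.3834, -0.2207, 0.183]
ee_rot: [3.141, -0.0, 0.106]
wrist_force: [0.2, -0.7, 0.5]
width: 0.0598
```

```bash
cp look.py look2.py; python3 look2.py w4.png pot saucer bottle seat; python3 - <<'E'
from h import *
import pickle
s=snapshot("wrist"); pickle.dump(s,open("w4.pkl","wb")); print(get_obs()["tool_pos"])
E
```

```text
11.3333 [ 0.38342964 -0.22073455  0.18299396] [ 3.14075748e+00 -3.66972763e-04  1.06343050e-01] [ 0.22956004 -0.69387725  0.51647441] 0.05978434484348277
cam (array([ 0.45202131, -0.21321004,  0.38554629]), array([-0.23302783, -0.02521064, -0.97214429]))
pot 0.83 [154.2, 251.5] [127 222] [191 286]
pot 0.44 [82.3, 423.2] [ 60 385] [107 466]
saucer 0.65 [89.4, 387.1] [ 41 360] [132 446]
bottle 0.83 [82.4, 423.6] [ 60 385] [107 466]
seat 0.8 [35.9, 255.4] [ 18 204] [112 307]
seat 0.61 [177.7, 303.5] [132 291] [224 317]
[ 0.38289128 -0.22018902  0.18258015]
```

View pics/w4.png

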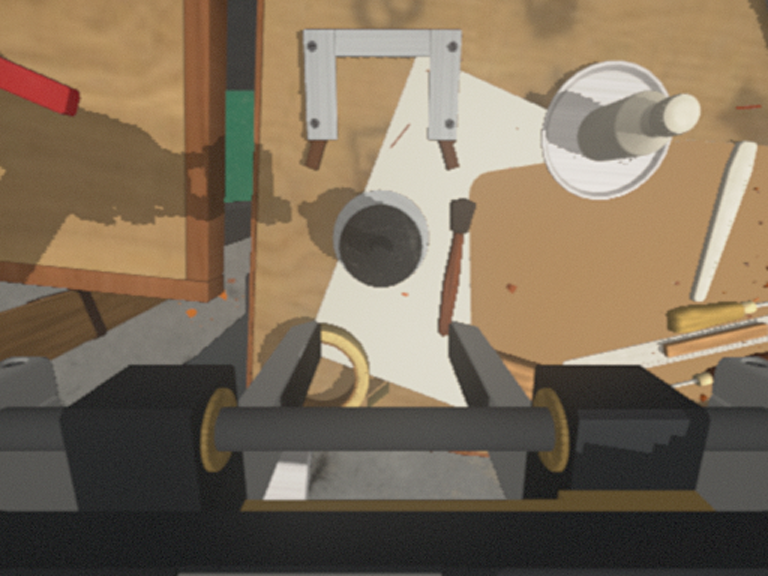

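The bottle stands in the saucer, the pot is at (380,245), and the seat is empty and straight ahead with screws at (312,45), (453,45), (314,123) and (449,123). This is a clear view of the approach.

```bash
python3 - <<'E'
from h import *
import pickle
s=pickle.load(open("w4.pkl","rb"))
w=lambda x,y,z: atz(s,(y/1.5-.2,x/1.5-.2),z)
print("lid",w(380.5,245.5,.068),"plate x",w(381,240,.005), "plate front",w(381,191,.005))
q=np.array([w(*p,.015) for p in [(312,45),(453,45),(314,123),(449,123)]])
print("screws",np.round(q,4).tolist(),q.mean(0)); print([np.degrees(np.arctan2(*(q[i]-q[j])[[1,0]])) for i,j in((0,2),(1,3))], np.degrees(np.arctan2(*(q[0]-q[1])[[1,0]]))-90)
L=np.array([w(336,57,.013),w(430,57,.013),w(337,139,.013),w(429,139,.013)]); print("lips",np.round(L,4).tolist(),L.mean(0))
t=np.array([w(314,169,.0),w(453,169,.0)]); print("tips",t,t.mean(0))
print("saucer",w(607,130,.009))
E
```

```text
lid [ 0.40984877 -0.21419313  0.068     ] plate x [ 0.40675787 -0.21435593  0.005     ] plate front [ 0.45163314 -0.20969314  0.005     ]
screws [[0.5624, -0.1409, 0.015], [0.5746, -0.2569, 0.015], [0.5023, -0.1464, 0.015], [0.5145, -0.2623, 0.015]] [ 0.53845692 -0.20159455  0.015     ]
[np.float64(5.235034532244923), np.float64(5.091770887962965)] 6.032184054056785
lips [[0.5561, -0.161, 0.013], [0.5644, -0.2393, 0.013], [0.4916, -0.1669, 0.013], [0.5001, -0.247, 0.013]] [ 0.52802386 -0.20354563  0.013     ]
tips [[ 0.46472091 -0.14620002  0.        ]
 [ 0.47820718 -0.27359456  0.        ]] [ 0.47146405 -0.20989729  0.        ]
saucer [ 0.52447165 -0.40217762  0.009     ]
```

Request:
play_rows(
  rows=[
    [6,[2.3,0.4,0],[0,0,0]],
    [6,[2.3,0.4,-3],[0,0,0]],
    [6,[2.3,0.4,-6],[0,0,0]],
    [6,[2.3,0.4,-9],[0,0,0]],
    [6,[2.3,0.4,-10.3],[0,0,0]],
    [6,[2.3,0.4,-10.5],[0,0,0]],
    [1,[2.3,0.4,-10.5],[0,0,0]],
    [1,[2.3,0.4,-10.5],[0,0,0]],
  ],
)

```text
time: 12.3
tool_pos: [0.4064, -0.2163, 0.0791]
ee_rot: [3.14, -0.001, 0.107]
wrist_force: [-0.1, 0.5, 0.6]
width: 0.0498
```

Request:
play_rows(
  rows=[
    [1,[0,0,0],[0,0,0]],
    [1,[0,0,0],[0,0,0]],
    [1,[0,0,0],[0,0,0]],
    [1,[0,0,0],[0,0,0]],
    [1,[0,0,0],[0,0,0]],
    [1,[0,0,0],[0,0,0]],
    [1,[0,0,0],[0,0,0]],
  ],
)

```text
time: 12.88
tool_pos: [0.4058, -0.2153, 0.0783]
ee_rot: [-3.141, -0.001, 0.107]
wrist_force: [0.6, 2.3, 2.1]
width: 0.0153
```

Request:
play_rows(
  rows=[
    [1,[0,0,0.15],[0,0,0]],
    [1,[0,-0.1,0.2],[0,0,0]],
    [1,[0,-0.15,0.2],[0,0,0]],
    [1,[0.5,-0.1,0.2],[0,0,0]],
    [1,[1.2,-0.03,0.2],[0,0,0]],
    [1,[1.6,0.01,0.2],[0,0,0]],
    [1,[1.6,0.01,0.2],[0,0,0]],
    [1,[1.6,0.01,0.2],[0,0,0]],
  ],
)

```text
time: 13.55
tool_pos: [0.4217, -0.2153, 0.0794]
ee_rot: [-3.141, 0.001, 0.107]
wrist_force: [0.0, 0.2, -3.4]
width: 0.0156
```

```bash
python3 - <<'E'
from h import *
o=get_obs(); print(o["time"],o["tool_pos"],o["ee_rot"],o["wrist_force"],o["width"])
s=snapshot("wrist"); save(s,"w5.png",(10,290,150,360),2.8)
import pickle; pickle.dump(s,open("w5.pkl","wb"))
E
```

```text
13.55 [ 0.42172665 -0.21533182  0.07942587] [-3.14114263e+00  8.84165498e-04  1.07441532e-01] [ 0.04276221  0.2285251  -3.39857139] 0.01555131996966649
```

View pics/w5.png

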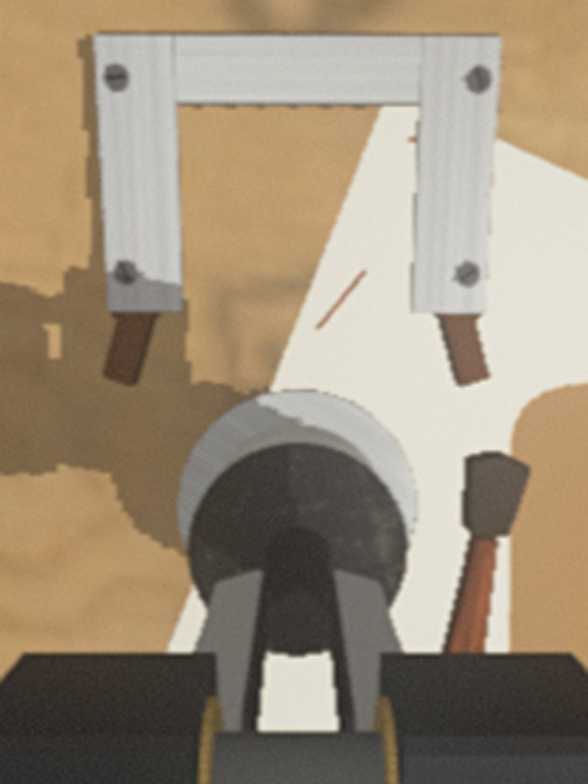

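```bash
python3 - <<'E'
from h import *
import pickle
s=pickle.load(open("w5.pkl","rb"))
w=lambda x,y,z: atz(s,(10+y/2.8-.3,150+x/2.8-.3),z)
q=np.array([w(*p,.015) for p in [(116,77),(478,79),(125,272),(467,272)]]); print(np.round(q,4).tolist(),q.mean(0)[:2])
L=np.array([w(181,310,.013),w(413,310,.013),w(177,104,.013),w(420,104,.013)]); print("lipF",L[:2].mean(0),"lipB",L[2:].mean(0),L.tolist())
print("plate L,R",w(177,498,.006),w(416,498,.006),"front",w(297,390,.006), "tips",w(120,385,.004),w(473,384,.004))
print(np.degrees(np.arctan2(*(q[0]-q[1])[[1,0]]))-90)
E
```

```text
[[0.5627, -0.1412, 0.015], [0.5745, -0.2571, 0.015], [0.5031, -0.1472, 0.015], [0.5155, -0.2631, 0.015]] [ 0.53891829 -0.20216601]
lipF [ 0.49692418 -0.20682109  0.013     ] lipB [ 0.5615864  -0.20039908  0.013     ] [[0.49263379746064717, -0.16677929525198137, 0.013000000000000012], [0.5012145593900444, -0.2468628840577891, 0.013000000000000012], [0.5573657215766912, -0.16094488916148067, 0.013000000000000012], [0.5658070874351719, -0.23985326360986658, 0.013000000000000012]]
plate L,R [ 0.42401121 -0.16899428  0.006     ] [ 0.43365016 -0.25880654  0.006     ] front [ 0.46903558 -0.20979626  0.006     ] tips [ 0.46375685 -0.14498009  0.004     ] [ 0.47793407 -0.27380793  0.004     ]
5.819480737122859
```

Plate and seat centreline agree within half a millimetre. It is about 98 mm to home, so I'm sliding in.

Request:
play_rows(
  rows=[
    [1,[0.8,0.08,0],[0,0,0]],
    [1,[1.8,0.18,0],[0,0,0]],
    [1,[2.8,0.28,0],[0,0,0]],
    [1,[3.8,0.38,0],[0,0,0]],
    [1,[4.7,0.47,0],[0,0,0]],
    [1,[5.3,0.53,0],[0,0,0]],
    [1,[5.5,0.55,0],[0,0,0]],
    [1,[5.5,0.55,0],[0,0,0]],
  ],
)

```text
time: 14.27
tool_pos: [0.4771, -0.2098, 0.0797]
ee_rot: [-3.141, 0.001, 0.108]
wrist_force: [-0.6, -0.3, -4.0]
width: 0.0152
```

Request:
play_rows(
  rows=[
    [1,[0.8,0.08,0],[0,0,0]],
    [1,[1.7,0.17,0],[0,0,0]],
    [1,[2.6,0.26,0],[0,0,0]],
    [1,[3.3,0.33,0],[0,0,0]],
    [1,[3.8,0.38,0],[0,0,0]],
    [1,[4.1,0.41,0],[0,0,0]],
    [1,[4.1,0.41,0],[0,0,0]],
    [1,[4.1,0.41,0],[0,0,0]],
  ],
)

```text
time: 14.93
tool_pos: [0.5175, -0.2059, 0.0797]
ee_rot: [-3.141, 0.001, 0.107]
wrist_force: [0.1, 0.3, -3.0]
width: 0.0155
```

Request:
play_rows(
  rows=[
    [1,[0.1,0.01,0],[0,0,0]],
    [1,[0.2,0.02,0],[0,0,0]],
    [1,[0.3,0.03,0],[0,0,0]],
    [1,[0.4,0.04,0],[0,0,0]],
    [1,[0.4,0.04,0],[0,0,0]],
  ],
)

```text
time: 15.35
tool_pos: [0.5217, -0.2055, 0.08]
ee_rot: [3.141, -0.0, 0.107]
wrist_force: [-0.4, 0.8, -2.8]
width: 0.0155
```

```bash
python3 - <<'E'
from h import *
o=get_obs(); print(o["time"],o["tool_pos"],o["ee_rot"],o["wrist_force"],o["width"])
s=snapshot("wrist"); save(s,"w6.png",(60,290,150,360),2.6)
import pickle; pickle.dump(s,open("w6.pkl","wb"))
E
```

```text
15.35 [ 0.52174178 -0.20554097  0.07997838] [ 3.14142086e+00 -2.60168645e-04  1.06804354e-01] [-0.44825627  0.80160733 -2.79664368] 0.015494848116644625
```

View pics/w6.png

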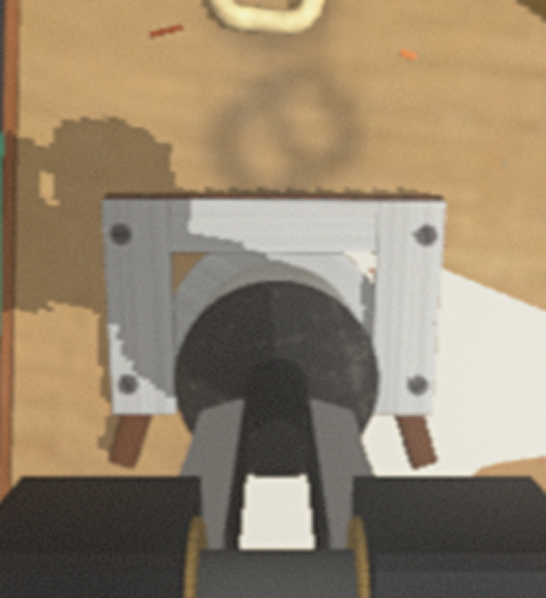

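The plate is under both side lips and its front edge has just passed under the back bar. I'll push gently to the stop.

Request:
play_rows(
  rows=[
    [1,[0.1,0.01,0],[0,0,0]],
    [1,[0.2,0.02,0],[0,0,0]],
    [1,[0.3,0.03,0],[0,0,0]],
    [1,[0.3,0.03,0],[0,0,0]],
    [1,[0.3,0.03,0],[0,0,0]],
  ],
)

```text
time: 15.82
tool_pos: [0.5244, -0.2053, 0.0801]
ee_rot: [3.141, 0.0, 0.107]
wrist_force: [-2.0, -0.4, -2.4]
width: 0.015
```

Request:
play_rows(
  rows=[
    [1,[0.1,0.01,0],[0,0,0]],
    [1,[0.2,0.02,0],[0,0,0]],
    [1,[0.2,0.02,0],[0,0,0]],
    [1,[0.2,0.02,0],[0,0,0]],
  ],
)

```text
time: 16.15
tool_pos: [0.5265, -0.2051, 0.0802]
ee_rot: [3.141, 0.0, 0.107]
wrist_force: [-2.5, -0.0, 0.3]
width: 0.0151
```

Request:
play_rows(
  rows=[
    [1,[0,0,-0.1],[0,0,0]],
    [1,[-0.1,-0.01,-0.2],[0,0,0]],
    [1,[-0.2,-0.02,-0.2],[0,0,0]],
    [1,[-0.2,-0.02,-0.2],[0,0,0]],
    [1,[-0.2,-0.02,-0.2],[0,0,0]],
  ],
)

```text
time: 16.57
tool_pos: [0.5248, -0.2055, 0.0793]
ee_rot: [3.141, -0.001, 0.107]
wrist_force: [-4.2, 0.0, 6.2]
width: 0.0153
```

```bash
python3 - <<'E'
from h import *
o=get_obs(); print(o["time"],o["tool_pos"],o["ee_rot"],o["wrist_force"],o["width"])
s=snapshot("wrist"); save(s,"w7.png",(60,290,150,360),2.6)
import pickle; pickle.dump(s,open("w7.pkl","wb"))
E
```

```text
16.5667 [ 0.5248239  -0.20549812  0.0792517 ] [ 3.14055639e+00 -1.05022568e-03  1.06715127e-01] [-4.17126926  0.02600014  6.15582423] 0.015254373486186686
```

View pics/w7.png

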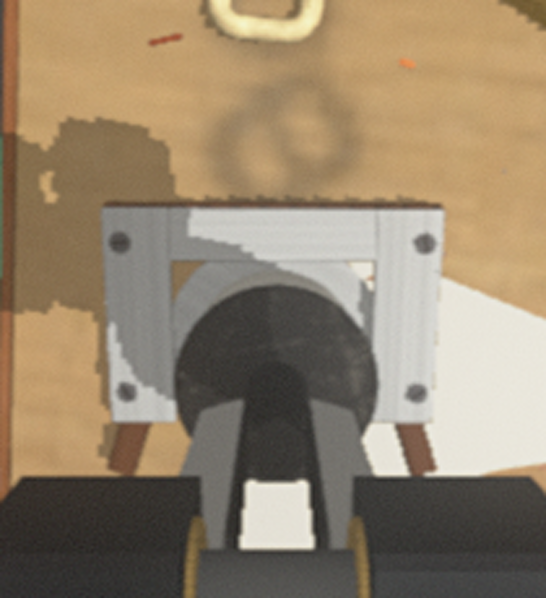

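```bash
python3 - <<'E'
from h import *
import pickle
s=pickle.load(open("w7.pkl","rb"))
w=lambda x,y,z: atz(s,(60+y/2.6-.3,150+x/2.6-.3),z)
q=np.array([w(*p,.015) for p in [(119,242),(425,243),(127,392),(416,392)]]); m=q.mean(0)
u=np.array([.995,.1,0])
lipB=w(275,260,.013)
lid=w(277,386,.068); top=w(277,285,.068); L=w(176,386,.068);R=w(378,386,.068)
print("screw",m,"lipB",lipB,"lid",lid,"lidtop-33mm",top-.033*u,"diam",np.linalg.norm(L-R))
print("origin(screw)",m-.0173*u,"origin(lip)",lipB-.0395*u, "lid along rel", (lid-(m-.0173*u))@u,(top-.033*u-(m-.0173*u))@u)
E
```

```text
screw [ 0.53925609 -0.2020411   0.015     ] lipB [ 0.56219233 -0.20087612  0.013     ] lid [ 0.52838694 -0.20517099  0.068     ] lidtop-33mm [ 0.52807403 -0.20500316  0.068     ] diam 0.06490716218214643
origin(screw) [ 0.52204259 -0.2037711   0.015     ] origin(lip) [ 0.52288983 -0.20482612  0.013     ] lid along rel 0.006172630902705969 0.005878067855931115
```

Request:
play_rows(
  rows=[
    [1,[-0.1,-0.01,0],[0,0,0]],
    [1,[-0.2,-0.02,0],[0,0,0]],
    [1,[-0.2,-0.02,0],[0,0,0]],
    [1,[-0.2,-0.02,0],[0,0,0]],
  ],
)

```text
time: 16.95
tool_pos: [0.5229, -0.2055, 0.0785]
ee_rot: [3.141, -0.001, 0.107]
wrist_force: [-4.5, 0.2, 4.9]
width: 0.015
```

Request:
play_rows(
  rows=[
    [4,[0,0,0],[0,0,0]],
    [4,[0,0,0],[0,0,0]],
    [4,[0,0,0],[0,0,0]],
    [4,[0,0,0],[0,0,0]],
    [4,[0,0,0],[0,0,0]],
    [4,[0,0,0],[0,0,0]],
  ],
)

```text
time: 17.45
tool_pos: [0.5227, -0.2054, 0.0776]
ee_rot: [-3.142, -0.0, 0.107]
wrist_force: [-0.6, 0.6, -0.2]
width: 0.04
```

```bash
python3 - <<'E'
from h import *
o=get_obs(); print(o["time"],o["tool_pos"],o["ee_rot"],o["wrist_force"],o["width"])
s=snapshot("wrist"); t=snapshot("scene")
a=cv2.resize(s["pixels"][60:290,150:360,::-1],None,fx=2.0,fy=2.0,interpolation=cv2.INTER_CUBIC)
b=cv2.resize(t["pixels"][190:290,200:290,::-1],None,fx=4,fy=4.6,interpolation=cv2.INTER_CUBIC)
cv2.imwrite("pics/w8.png",np.hstack([a,b]))
import pickle; pickle.dump(s,open("w8.pkl","wb"))
E
```

```text
17.45 [ 0.5226918 -0.2053977  0.0776236] [-3.14154993e+00 -5.64669197e-06  1.06823120e-01] [-0.56222666  0.64186821 -0.20960581] 0.03996116314804033
```

View pics/w8.png

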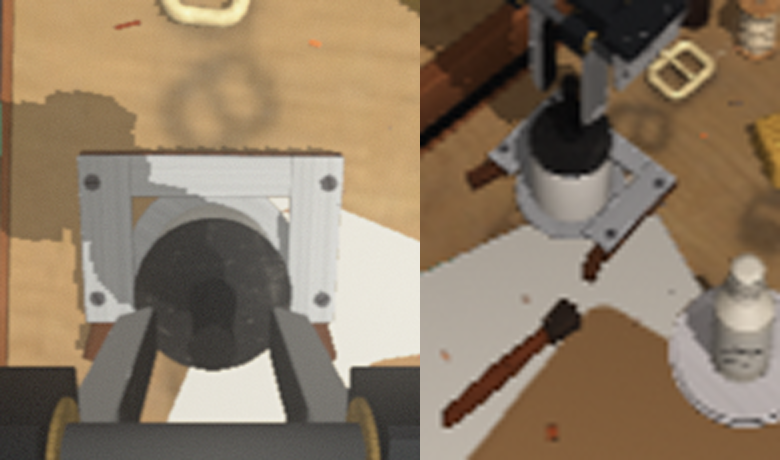

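The pot stands upright in the seat with its plate under the lips and back bar, and the bottle is upright in the saucer. Computing how far home it is.

```bash
python3 - <<'E'
from h import *
import pickle
s=pickle.load(open("w8.pkl","rb"))
w=lambda x,y,z: atz(s,(60+y/2-.25,150+x/2-.25),z)
q=np.array([w(*p,.015) for p in [(92,183),(328,183),(97,299),(322,299)]]); m=q.mean(0)
u=np.array([.995,.1,0]); o=m-.0173*u
lid=w(213,293.5,.068); print("origin",o,"lid",lid,"rel",(lid-o)@u, (lid-o)@np.array([-.1,.995,0]))
E
```

```text
origin [ 0.52169687 -0.20379238  0.015     ] lid [ 0.52816747 -0.20484151  0.068     ] rel 0.006333335323007209 -0.0016909425193405167
```

Request:
play_rows(
  rows=[
    [4,[0.2,0,0],[0,0,0]],
    [1,[0.2,0,0],[0,0,0]],
    [1,[0.2,0,0],[0,0,0]],
    [1,[0.2,0,0],[0,0,0]],
    [1,[0.2,0,0],[0,0,0]],
    [1,[0.2,0,0],[0,0,0]],
    [1,[0.2,0,0],[0,0,0]],
    [1,[0.2,0,0],[0,0,0]],
  ],
)

```text
time: 18.22
tool_pos: [0.5246, -0.2052, 0.0779]
ee_rot: [-3.141, 0.0, 0.107]
wrist_force: [-0.0, 1.2, 1.3]
width: 0.0154
```

Request:
play_rows(
  rows=[
    [1,[0,0,0.1],[0,0,0]],
    [1,[0,0,0.2],[0,0,0]],
    [1,[0,0,0.3],[0,0,0]],
    [1,[0,0,0.4],[0,0,0]],
    [1,[0,0,0.4],[0,0,0]],
  ],
)

```text
time: 18.63
tool_pos: [0.5244, -0.2055, 0.0816]
ee_rot: [-3.142, 0.001, 0.107]
wrist_force: [0.1, -0.8, -3.1]
width: 0.0155
```

Request:
play_rows(
  rows=[
    [1,[0,0,0.1],[0,0,0]],
    [1,[0,0,0.2],[0,0,0]],
    [1,[0,0,0.3],[0,0,0]],
    [1,[0,0,0.3],[0,0,0]],
    [1,[0,0,0.3],[0,0,0]],
  ],
)

```text
time: 19.05
tool_pos: [0.5242, -0.2054, 0.084]
ee_rot: [-3.141, 0.001, 0.107]
wrist_force: [0.6, -1.2, -7.5]
width: 0.0155
```

Lips are holding now (−7.5 N). Pulling on.

Request:
play_rows(
  rows=[
    [1,[0,0,0.1],[0,0,0]],
    [1,[0,0,0.2],[0,0,0]],
    [1,[0,0,0.3],[0,0,0]],
    [1,[0,0,0.3],[0,0,0]],
  ],
)

```text
time: 19.38
tool_pos: [0.524, -0.2052, 0.0863]
ee_rot: [-3.141, 0.002, 0.107]
wrist_force: [2.9, -2.6, -13.0]
width: 0.0154
```

Request:
play_rows(
  rows=[
    [1,[0,0,0.1],[0,0,0]],
    [1,[0,0,0.2],[0,0,0]],
    [1,[0,0,0.2],[0,0,0]],
  ],
)

```text
time: 19.63
tool_pos: [0.5258, -0.2057, 0.0936]
ee_rot: [3.139, -0.004, 0.107]
wrist_force: [-2.1, -0.1, 0.0]
width: 0.0153
```

Request:
play_rows(
  rows=[
    [1,[0,0,0.1],[0,0,0]],
    [1,[0,0,0.2],[0,0,0]],
    [1,[0,0,0.3],[0,0,0]],
    [1,[0,0,0.3],[0,0,0]],
    [1,[0,0,0.3],[0,0,0]],
    [1,[0,0,0.3],[0,0,0]],
  ],
)

```text
time: 20.13
tool_pos: [0.5247, -0.2055, 0.093]
ee_rot: [3.141, -0.0, 0.107]
wrist_force: [-1.5, 0.6, -0.1]
width: 0.0153
```

```bash
python3 - <<'E'
from h import *
o=get_obs(); print(o["time"],o["tool_pos"],o["ee_rot"],o["wrist_force"],o["width"])
s=snapshot("wrist"); t=snapshot("scene")
a=cv2.resize(s["pixels"][60:290,150:360,::-1],None,fx=1.9,fy=2.0,interpolation=cv2.INTER_CUBIC)
b=cv2.resize(t["pixels"][190:290,205:285,::-1],None,fx=4.9,fy=4.6,interpolation=cv2.INTER_CUBIC)
cv2.imwrite("pics/w9.png",np.hstack([a,b]))
for l in ("pot","bottle","saucer"):
    for d in silhouettes("scene",l)[:1]: print(l,d["confidence"],d["point"])
E
```

```text
20.1333 [ 0.52472043 -0.2055194   0.09304516] [ 3.14123691e+00 -3.26910150e-04  1.06765997e-01] [-1.50451357  0.58285134 -0.1232261 ] 0.01533756872691114
pot 0.92 [227.5, 241.1]
bottle 0.58 [254.0, 279.9]
saucer 0.81 [272.9, 282.4]
```

The picture limit is reached, so I'll check numerically by comparing scene pixels down the pot's axis before and after.

```bash
python3 - <<'E'
from h import *
a=cv2.imread("pics/w8.png")[:, 420:]; a=cv2.resize(a,(90,100),interpolation=cv2.INTER_AREA)
t=snapshot("scene"); b=np.ascontiguousarray(t["pixels"][190:290,200:290,::-1])
g=lambda x:cv2.cvtColor(x,cv2.COLOR_BGR2GRAY)
P=np.array([[.5255,-.207,z] for z in (0,.005,.056,.068,.083,.12)]); print("axis px (crop)",np.round(proj(t,P)-[200,190],1).tolist())
for c in (34,37,40,43): print(c,"before",g(a)[15:60,c].tolist()); print(c,"after ",g(b)[15:60,c].tolist())
# movement of dauber/bottle/surroundings
N,st,_=cv2.calcOpticalFlowPyrLK(g(a),g(b),np.float32([[36,75],[80,60],[80,75],[60,40],[48,51],[65,14]]).reshape(-1,1,2),None,winSize=(13,13)); print(np.round(N.reshape(-1,2),1).tolist(),st.ravel())
E
```

```text
axis px (crop) [[38.0, 40.9], [38.0, 39.9], [37.9, 30.1], [37.8, 27.7], [37.8, 24.6], [37.7, 17.0]]
34 before [43, 42, 40, 47, 57, 62, 57, 21, 11, 10, 12, 13, 12, 15, 18, 22, 24, 24, 24, 23, 24, 21, 31, 149, 165, 160, 157, 154, 150, 148, 146, 144, 139, 130, 131, 129, 125, 159, 164, 164, 164, 165, 165, 166, 166]
34 after  [36, 37, 36, 51, 27, 10, 11, 12, 10, 12, 16, 18, 23, 25, 23, 23, 23, 24, 24, 19, 75, 102, 102, 194, 163, 159, 156, 154, 150, 148, 145, 143, 140, 130, 131, 133, 114, 163, 162, 163, 164, 164, 165, 165, 166]
37 before [57, 24, 11, 12, 13, 9, 8, 10, 9, 10, 9, 9, 12, 15, 16, 16, 23, 25, 25, 25, 23, 22, 31, 112, 172, 173, 169, 167, 165, 162, 160, 158, 153, 138, 132, 134, 133, 160, 164, 164, 164, 164, 165, 165, 165]
37 after  [34, 40, 32, 36, 37, 39, 31, 11, 11, 12, 15, 14, 15, 24, 25, 24, 25, 23, 25, 26, 45, 102, 100, 213, 175, 172, 169, 167, 165, 162, 160, 158, 154, 136, 132, 134, 130, 163, 163, 164, 164, 165, 165, 165, 166]
40 before [93, 74, 65, 61, 63, 64, 63, 58, 58, 59, 58, 45, 23, 14, 17, 23, 25, 27, 25, 25, 25, 23, 35, 151, 178, 175, 173, 172, 167, 165, 164, 162, 155, 133, 128, 110, 128, 161, 164, 165, 163, 159, 115, 111, 110]
40 after  [83, 83, 83, 84, 82, 83, 32, 10, 14, 17, 15, 15, 23, 25, 27, 26, 25, 23, 25, 25, 67, 170, 151, 206, 177, 175, 174, 172, 169, 166, 163, 162, 157, 128, 130, 103, 139, 163, 163, 164, 165, 165, 113, 114, 112]
43 before [79, 79, 80, 80, 80, 80, 80, 80, 83, 105, 103, 45, 23, 23, 23, 23, 27, 31, 31, 29, 29, 30, 104, 167, 171, 168, 165, 162, 160, 158, 155, 144, 127, 121, 131, 134, 130, 126, 105, 50, 40, 41, 41, 44, 43]
43 after  [78, 79, 79, 88, 88, 29, 20, 19, 20, 22, 23, 24, 25, 27, 30, 31, 30, 33, 26, 138, 134, 136, 202, 173, 171, 168, 167, 164, 162, 160, 156, 147, 124, 120, 132, 133, 130, 125, 111, 42, 42, 43, 43, 45, 39]
[[36.0, 75.0], [80.0, 60.0], [80.0, 75.0], [60.0, 40.0], [48.0, 51.0], [65.0, 14.0]] [1 1 1 1 1 1]
```

The pot body hasn't moved from its seated position, the lid's lower edge is up about 3 px (roughly 15 mm) with a gap showing, and the surroundings are unchanged. Handing in.

```bash
python3 -c "
from bench import *
print(get_obs()['tool_pos'],get_obs()['wrist_force']); print(close_job())"
```

```text
[ 0.52469245 -0.2055102   0.09282486] [-0.78855347  0.04814798 -1.01652574]
the job is handed in; nothing more can be done
None
```

I swapped the pot and the bottle, pulled the lid open, and handed the job in at about 20 s with the gripper still holding the lid about 15 mm up.

**What I did**
- I set the pot down in front of the seat's mouth and stood the bottle in the saucer. Then I slid the pot, held about 1.5 mm above the bench, under the lips until it met the stop.
- On a straight pull, the lips took hold about 5 mm up. The pull reached about 13 N before the seal let go.

**Last checks**
- **Lid:** the tool ended 15 mm above the height at which it gripped the shut lid. In the scene picture the lid's lower edge rose about 3 pixels (roughly 15 mm), with a gap showing below it.
- **Pot:** the body sits in exactly the same pixels as before the pull, so it is back down on the bench. The wrist force is near zero.
- **Surroundings:** the points I compared in the scene picture before and after the pull had not moved. I last saw the bottle upright in the saucer just before the pull.

**What disagreed or could not be checked**
- **How far home:** the wrist camera put the lid's middle about 6 mm past the seat's origin. The stop should allow only 3 mm, which fits the camera's 3–4 mm forward offset on the lid seen earlier. That is still inside the 12 mm limit.
- **Push against the stop:** pressing the pot home left small forces of about 4–6 N, so I let go and gripped the handle again before pulling.
- **Final picture:** I had reached the 12-picture limit, so I checked the final state by pixel values only.

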